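Swing the boom microscope over the dish

TASK

Swing the stereo microscope on its ball-bearing boom round from where it is parked until its lens is centred over the glass dish on the light base, and leave it standing there, still and let go. It is heavy, runs on almost without friction and bounces off anything that stops it short, so push it off and brake it gently with shut fingers on the two sprung, padded guards on its sides, the only places to touch it: do not bottom a guard, fling the boom or let it run into its end stops. Leave the dish and the other things on the bench where they are.

Things in the scene. Friction and masses are not known exactly. Their poses are not given: they have to be found in the camera images.
- stand: The fixed stand that carries the boom: steel base plate 250 x 260 x 22 mm, pillar 42 mm thick; the top of the bearing hub is 280 mm above the bench. Origin: on the bench under the pillar's vertical axis, which is the boom's hinge axis. Its -x axis is the direction in which the boom points at joint value 0.
- boom_hinge (a point): Point on the boom's vertical hinge axis, 200 mm above the bench.
- boom (a joint): Boom angle about the vertical hinge axis, rad, counter-clockwise from above; 0 points along the stand's -x (towards the robot), larger is more to the robot's right (-y). Parked at 0.42 to 0.7; end stops at -1.0 and 1.05. Nominal moving mass 3.6 kg, moment of inertia 0.33 kg m2 (true 0.75 to 1.3 times), damping 0.03 N m s/rad, dry friction 0.003 N m: it coasts for many seconds.
- boom_head (a point): Centre of the microscope head on the boom's centre line, 332 mm out from the hinge axis, 220 mm above the bench. The head is a box 100 mm wide, 265 to 400 mm out, 170 to 270 mm high, with a padded guard on each side. Behind it the arm cover, 90 mm wide, 204 to 260 mm high, runs back to a hub 110 mm in diameter at the hinge.
- guard_right (a joint): How far the head's right guard is pressed in, m: 0 free, 0.025 bottomed. Upright flat black pad on bellows on the head's side to the robot's right (-y, towards larger boom angles): 270 to 396 mm out from the hinge axis, 177 to 263 mm above the bench, free face 75 mm from the boom's centre line. Springs of 80 N/m behind it, almost undamped: what it runs into throws it back. Push and brake here.
- guard_left (a joint): How far the head's left guard is pressed in, m: 0 free, 0.025 bottomed. Upright flat black pad on bellows on the head's side to the robot's left (+y, towards smaller boom angles): 270 to 396 mm out from the hinge axis, 177 to 263 mm above the bench, free face 75 mm from the boom's centre line. Springs of 80 N/m behind it, almost undamped: what it runs into throws it back. Push and brake here.
- microscope: The microscope: arm cover, head, objective below it and eyepieces at its outer end (393 to 482 mm out from the hinge axis, 101 mm wide, up to 305 mm high). Not to be touched. Origin on the hinge axis at bench height; its -x axis points out along the boom.
- boom_lens (a point): Centre of the objective's lower face, on the optical axis: 340 mm out from the hinge axis on the boom's centre line, 130 mm above the bench; it must come over the dish's centre. Objective and ring light are 88 mm in diameter and hang from the head's underside (170 mm).
- dish_center (a point): Centre of the mouth of the round glass dish with seeds in it, 90 mm in diameter and 15 mm tall, loose on the white plate of a grey light base (200 x 180 mm, 35 mm tall), 340 mm from the hinge axis and at a boom angle between -0.58 and 0. The dish's rim is 50 mm above the bench.
- dish: The same glass dish (80 g); origin at the centre of its underside.
- control_pad: Grey control pad with a knob, 120 x 85 x 40 mm, loose on the bench on the parked side; leave alone. Origin: centre of its underside.
- slide_box: Flat dark slide box, 100 x 85 x 35 mm, loose on the bench on the parked side; leave alone. Origin: centre of its underside.
- tube_rack: White rack of capped tubes, 60 x 160 x 80 mm, loose on the bench on the robot's left; leave alone. Origin: centre of its underside.
- jar: Amber glass jar with lid, 64 mm in diameter, 85 mm tall, loose on the bench on the robot's left; leave alone. Origin: centre of its underside.
Not all that is in view belongs to the job. Several things have the shape of the dish; the one meant has the colours described above.

How it is judged:
On the way:
1. the lens stands still over the dish, within 25 mm of its centre, with nothing touching the boom, for 2 s (horizontal distance between boom_lens and dish_center below 0.025 m and velocity of joint boom between -0.03 and 0.03 rad/s and contact force between each of the arm, the fingers and boom below 0.2 N), for 2 s.
At the end, for the whole second after the job is handed in: The lens is within 25 mm (horizontally) of the dish's centre, the boom turns slower than 0.03 rad/s and stays so untouched, and the dish is within 10 mm of where it stood (horizontal distance between boom_lens and dish_center below 0.025 m and velocity of joint boom between -0.03 and 0.03 rad/s and distance of dish from where it was at the start of the episode below 0.01 m).
It fails at once if the boom runs into an end stop (value of joint boom above 1.02 rad or value of joint boom below -0.97 rad).
It fails at once if the boom is flung: it turns faster than 1 rad/s (0.34 m/s at the lens) (velocity of joint boom above 1 rad/s or velocity of joint boom below -1 rad/s).
It fails at once if a guard is bottomed (pressed in more than 23 mm) (value of joint any of guard_right, guard_left above 0.023 m).
It fails at once if the microscope is touched elsewhere than on its guards (more than 2 N) (contact force between any of the arm, the fingers and microscope above 2 N).
It fails at once if the dish (10 mm) or another thing on the bench (20 mm) is disturbed (distance of any of control_pad, slide_box, tube_rack, jar from where it was at the start of the episode above 0.02 m or distance of dish from where it was at the start of the episode above 0.01 m).
It also fails if it takes over 32 s, if anything falls off the work surface, if the arm or the gripper's body presses on something with over 40 N, if the wrist force passes 120 N, or if a joint passes its speed limit or range.

ROBOT

A 7-joint arm with a two-finger parallel gripper is mounted at the origin on the work surface. World frame = base frame: x ahead of the robot, y to its left, z up, the work surface at z = 0. Lengths are in m, angles in rad, forces in N, time in s.
With the tool pointing down it reaches from about 0.425 to 1.025 m from the base axis. Payload 9.4 kg.
Tool frame: the origin (TCP) lies at the centre of the arm's flange, where the gripper is bolted on; the fingertips stand 173 mm ahead of it and the grasp point (between the pads) lies robot.pinch_z ahead of it (robot.pinch_z is the distance from the TCP to the grasp point, in m); z points along the fingers, y is the line along which they close (so a half turn about z gives the same grasp; the last joint's range is limited). The gripper opens to 85 mm and grips with 20 to 120 N. Pads are 22 mm wide; open, the fingers measure 114 mm over their backs; the gripper's body (76 mm by 85 mm) begins 54 mm behind the grasp point. The pads swing forward as they close: fully open they stand 13 mm farther back than shut.
Start: joints at [1.199, 0.599, -0.003, 1.599, 0.002, 0.943, -0.08], TCP at [0.211, -0.694, 0.405] pointing down, gripper open.
Joint ranges: [-2.57, 2.57], [-0.35, 1.97], [-1.29, 1.29], [0.11, 2.56], [-1.05, 4.19], [0.11, 1.86], [-2.63, 2.63]. Speed limits (rad/s): [2.22, 2.22, 3.01, 3.01, 3.14, 3.14, 3.14].

INTERFACE

Orientations are given as a 3x3 rotation matrix whose columns are the frame's x, y, z axes.
In Python, from plant import readout, viewer, job, find_in, masks_of, place_of, robot gives the robot as it stands. The module is installed in compiled form; this text tells all that it offers.
- The arm moves only by the tool play_rows, never from a script. Its argument "rows" is a list that holds one entry, the list of rows, each a list of 5 numbers: the finger opening in cm, from 0 to 8.54, then the shift along the tool's x, y, z in cm, then the turn about the tool's z in degrees. A call has exactly 10 rows; each row shifts and turns the commanded pose from where the row before left it, along the tool's axes as they then stand; what a row does not reach is not made up. A row lasts 1/8 s, in which the tool goes at most 62.5 mm and 10.7 degrees, less where a joint would pass 70% of its speed; a pose out of reach is approached as far as the arm can. A call is refused whole if a number of a shift passes 6.25 or a number of a turn 10.7, either way. A call with a gripper value outside its range is refused whole. The fingers move at their own pace and stop on an object; "force" is the grip in N (left out, the last holds). Time passes only in rows, so rows that do not move let the fingers close, or fill a call up. It gives the time, the measured TCP pose, the force, the opening and the grip force at its end, in the units of the state.
- readout.read_state(): the state, without advancing time (a new reading comes with each control period).
- viewer.snapshot(name): name is "scene" or "side" or "wrist"; returns a dict with "img" (384x512x3 uint8, red, green, blue), "vfov" (degrees; the focal length in pixels is half the picture's height over the tangent of half this angle, whatever the lens; pixels are square), "cx", "cy" (the principal point, pixels), "R" (3x3) and "t" (3): a world point X has camera coordinates R X + t. Camera axes: x right, y down, z forward; pixel columns grow to the right and rows downward; lengths in m; the calibration is good to about 2 mm. A picture is of the moment at which its call begins. There is no depth.
- job.sign_off(): hands the job in; it is judged then, once.
Trained networks look in a picture, given as the dict that the camera call returned (one of the last four; its "shot" number tells which), for a name from the list of things; names that differ only in an ending like _2 or _b are one class to them, and where a whole thing is asked for, a point or a joint stands for the part that bears it (a point fixed in the world has none). Each returns a list of dicts, best first, with "p" (0 to 1); they miss things now and then, are a little off and sometimes report something else, mostly with a low value. They report only what shows in the picture. A call takes as long as a camera call. They do not tell look-alikes from the thing itself.
- find_in(picture, target): "rect" ([left, top, width, height] in pixels, round what is visible of it).
- masks_of(picture, target): "region" (384x512 bool, what is visible of it) and "rect" ([left, top, width, height] in pixels, round what is visible of it).
- place_of(picture, target): "xy" ([column, row] in pixels: a listed point, or the origin of a listed thing).
The state is a dict: "t": time; "joint_pos": joint angles; "joint_vel": joint speeds; "tau": joint torques, N m; "tcp_pos": TCP position; "ee_rot": TCP orientation; "contact_force": force on the tool from outside, world axes, zero at the start; "ft_torque": the same for the moment, N m; "finger_gap": opening from 0.0 (shut) to 1.0 (fully open); "gripper_force": force on a finger pad.
Only numpy, scipy, OpenCV 4.12 (cv2) and the standard library are available. Lean on these libraries where they do the work, as an engineer would, in place of code of your own. Each camera call takes 0.05 s, during which the arm holds its last target. There are 200 camera calls.

## Working session

There is one attempt and no reset: what is moved stays moved. The work goes in short steps, Python scripts to look and compute and a tool call to move; the robot and the scene stay as the last step left them, time stands still between calls to the robot, and variables do not carry over. Pictures are saved under pics/ and viewed, at most 10 in all, crops included, and the job is handed in when it is done.

Besides the shell and the picture viewer there is one more tool, called after ">>>" as name(argument=value, ...) on one line, values as JSON. play_rows: Moves the arm, as the interface text tells. Its arguments: {"type":"object","properties":{"rows":{"type":"array","items":{"type":"array","items":{"type":"array","items":{"type":"number"}}}},"force":{"type":"number"}},"required":["rows"]}

```bash
mkdir -p pics; cat > h.py <<'E'
import numpy as np, cv2
from plant import readout, viewer, job, find_in, masks_of, place_of, robot
def K(p):
    f=p["img"].shape[0]/2/np.tan(np.radians(p["vfov"])/2); return f
def ray(p,xy):
    f=K(p); R=np.array(p["R"]);t=np.array(p["t"])
    d=R.T@np.array([(xy[0]-p["cx"])/f,(xy[1]-p["cy"])/f,1]); return -R.T@t,d
def atz(p,xy,z):
    o,d=ray(p,xy); return o+d*(z-o[2])/d[2]
def tri(obs):
    A=np.zeros((3,3));b=np.zeros(3)
    for p,xy in obs:
        o,d=ray(p,xy);d=d/np.linalg.norm(d);M=np.eye(3)-np.outer(d,d);A+=M;b+=M@o
    return np.linalg.solve(A,b)
def proj(p,X):
    c=np.array(p["R"])@X+np.array(p["t"]); return c[:2]/c[2]*K(p)+[p["cx"],p["cy"]]
def save(p,n): cv2.imwrite("pics/"+n,p["img"][:,:,::-1])
E
python3 - <<'E'
from h import *
np.set_printoptions(precision=4,suppress=True)
s=readout.read_state();print(s["t"],s["tcp_pos"],s["ee_rot"],s["finger_gap"],robot.pinch_z)
P={n:viewer.snapshot(n) for n in("scene","side","wrist")}
for n in P: save(P[n],n+"0.png")
zs=dict(boom_hinge=.2,boom_head=.22,boom_lens=.13,dish_center=.05,stand=0,microscope=0,dish=.035,control_pad=0,slide_box=0,tube_rack=0,jar=0)
for k,z in zs.items():
    for n in P:
        for r in place_of(P[n],k)[:3]:
            print(k,n,round(r["p"],2),np.round(r["xy"],1),atz(P[n],r["xy"],z)[:2])
cv2.imwrite("pics/all0.png",cv2.resize(np.hstack([P["scene"]["img"],P["side"]["img"]])[:,:,::-1],(800,300),interpolation=cv2.INTER_AREA))
E
```

```text
0.0 [ 0.2106 -0.6935  0.4038] [[ 0.9568  0.2906 -0.0006]
 [ 0.2906 -0.9568  0.0014]
 [-0.0002 -0.0015 -1.    ]] 1.0001102901193835 0.1547
boom_hinge scene 0.67 [214.2 214.1] [0.7795 0.0005]
boom_hinge side 0.17 [145.  297.8] [0.3752 0.4946]
boom_head scene 0.83 [208.7 147.9] [ 0.5052 -0.2207]
dish_center scene 0.9 [316.3 221.8] [0.4772 0.1754]
dish_center scene 0.84 [274.1 200.6] [ 0.4434 -0.0007]
dish_center scene 0.52 [236.1 191.1] [ 0.4621 -0.1448]
dish_center side 0.77 [331.5 235.7] [ 0.4121 -0.1681]
dish_center side 0.63 [287.6 245. ] [ 0.436  -0.0065]
dish_center side 0.25 [146. 299.] [0.4277 0.5083]
stand scene 0.82 [217.7 268. ] [ 0.7775 -0.0007]
stand side 0.93 [250.4 178.5] [0.7747 0.0021]
dish scene 0.82 [238.5 191.6] [ 0.4413 -0.1489]
dish scene 0.65 [276.5 203. ] [0.4325 0.0029]
dish scene 0.64 [315.9 226.8] [0.4834 0.1782]
dish side 0.87 [332.8 237.8] [ 0.4085 -0.1742]
dish side 0.81 [239.6 263. ] [0.4399 0.1738]
dish side 0.66 [286.1 245. ] [ 0.4438 -0.0054]
control_pad side 0.71 [376.9 231.7] [ 0.3838 -0.3523]
slide_box scene 0.92 [146.6 194.8] [ 0.5924 -0.4552]
slide_box side 0.54 [368.  178.6] [ 0.6041 -0.4372]
tube_rack scene 0.89 [421.3 265.1] [0.4457 0.5131]
tube_rack scene 0.61 [208.9 149.6] [ 0.1885 -0.4708]
tube_rack side 0.67 [146.1 299. ] [0.4467 0.5132]
jar scene 0.6 [387.8 297.7] [0.6286 0.4717]
jar side 0.84 [144.8 245.9] [0.6412 0.4676]
```

View pics/scene0.png

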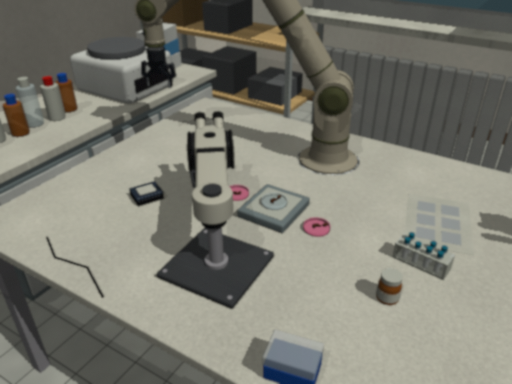

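View pics/side0.png

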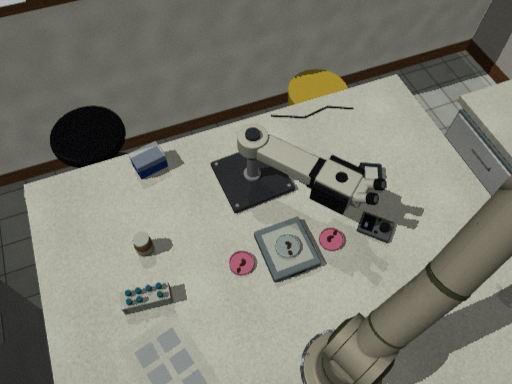

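The scene picture shows the glass dish on the grey light base at about (274,201), with pink look-alikes on both sides at (238,192) and (316,227). The side picture shows the dish at (288,245) and the boom parked to the robot's right, with its head near (340,183). I'll fit the boom angle by silhouette.

```bash
cat >> h.py <<'E'
H=np.array([0.777,0.0])
def box(r0,r1,w,z0,z1): return [(r,s,z) for r in(r0,r1) for s in(-w,w) for z in(z0,z1)]
PARTS=[box(0,.27,.045,.204,.26),box(.265,.40,.05,.17,.27),box(.27,.396,.075,.177,.263),box(.393,.482,.05,.23,.305),
 [(.055*np.cos(a),.055*np.sin(a),z) for a in np.arange(0,6.3,.5) for z in(.2,.28)],
 [(.34+.044*np.cos(a),.044*np.sin(a),z) for a in np.arange(0,6.3,.5) for z in(.13,.17)]]
def model(p,th):
    m=np.zeros(p["img"].shape[:2],np.uint8);c,s=np.cos(th),np.sin(th)
    for P in PARTS:
        q=np.array([proj(p,np.array([H[0]-r*c+l*s,H[1]-r*s-l*c,z])) for r,l,z in P],np.float32)
        cv2.fillConvexPoly(m,cv2.convexHull(q).astype(np.int32),1)
    return m>0
def theta(p,lo=-.95,hi=1.0):
    r=masks_of(p,"microscope")
    if not r: return None
    M=r[0]["region"]; f=lambda t:(lambda m:(m&M).sum()/(m|M).sum())(model(p,t))
    g=np.arange(lo,hi,.02);v=[f(t) for t in g];b=g[int(np.argmax(v))]
    g=np.arange(b-.04,b+.04,.004);v=np.array([f(t) for t in g]);k=v>v.max()-.004
    return round(float(g[k].mean()),3),round(float(v.max()),3),round(r[0]["p"],2)
def both():
    s=viewer.snapshot("scene");d=viewer.snapshot("side");return theta(s),theta(d)
E
python3 - <<'E'
from h import *
np.set_printoptions(precision=4,suppress=True)
s=viewer.snapshot("scene");d=viewer.snapshot("side")
print(theta(s),theta(d))
# dish: pick detection nearest light base
D=[]
for p in(s,d):
    e=min((x["xy"] for x in place_of(p,"dish_center")),key=lambda q:np.linalg.norm(atz(p,q,.05)[:2]-[.44,0])); D.append((p,e))
print("dish",tri(D)); 
print("hinge from stand",tri([(p,place_of(p,"stand")[0]["xy"]) for p in(s,d)]))
for n,p in(("s",s),("d",d)):
    t=theta(p);i=p["img"].copy();c,_=cv2.findContours(model(p,t[0]).astype(np.uint8),0,2);cv2.drawContours(i,c,-1,(255,0,0),1)
    r=masks_of(p,"microscope")[0]["region"];c,_=cv2.findContours(r.astype(np.uint8),0,2);cv2.drawContours(i,c,-1,(0,255,0),1)
    globals()["o"+n]=i[90:300,100:450]
cv2.imwrite("pics/fit.png",cv2.resize(np.vstack([os,od])[:,:,::-1],None,fx=1.4,fy=1.4))
E
```

```text
(0.666, 0.443, 0.88) (0.672, 0.597, 0.91)
dish [0.4428 0.0002 0.0469]
hinge from stand [ 0.7703 -0.0014  0.0036]
```

View pics/fit.png

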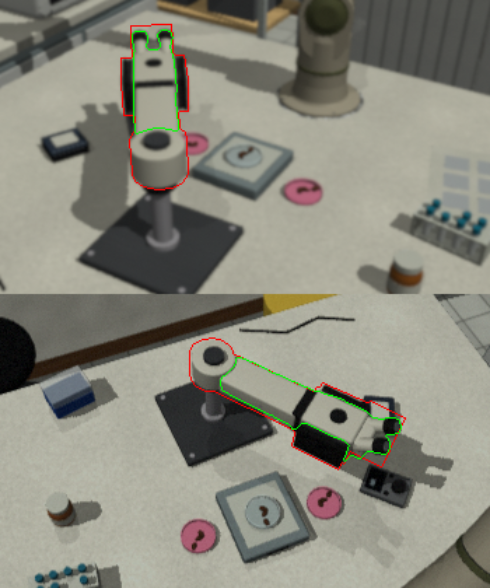

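The fitted outline matches the boom in both views, giving a boom angle of about 0.67 and a dish angle of about 0. I'm starting the approach with the fingers shut.

>>> play_rows(rows=[[[0, 0, 0, 0, -7.2], [0, 0, 0, 0, -7.2], [0, 3, 0.4, 0, -7.1], [0, 5, 0.4, 0.3, 0], [0, 6, 0.5, 0.3, 0], [0, 6, 0.5, 0.3, 0], [0, 6, 0.5, 0.3, 0], [0, 6, 0.5, 0.3, 0], [0, 6, 0.5, 0.3, 0], [0, 6, 0.5, 0.3, 0]]], force=20)

```text
t: 3.65
tcp_pos: [0.5823, -0.4524, 0.3837]
ee_rot: [[0.784, 0.621, 0.0], [0.621, -0.784, -0.0], [-0.0, 0.0, -1.0]]
contact_force: [-0.6, -1.3, -0.3]
finger_gap: -0.002
gripper_force: 0.0
```

```bash
cat > w.py <<'E'
from h import *
np.set_printoptions(precision=4,suppress=True)
s=readout.read_state();p=np.array(s["tcp_pos"]);R=np.array(s["ee_rot"])
print("t",s["t"],"tcp",p,"x",R[:2,0],"y",R[:2,1],"F",np.array(s["contact_force"]),"gap",s["finger_gap"])
def goal(th,r,d,z=.383):
    c,q=np.cos(th),np.sin(th); g=np.array([.778-r*c+d*q,-r*q-d*c,z]); print("goal",g,"cm tool",R.T@(g-p)*100,"turn",np.degrees(np.arctan2(R[1,1],R[0,1])-np.arctan2(-c,q)))
def rel(th):
    e=p[:2]-[.778,0];c,q=np.cos(th),np.sin(th);print("r",e@[-c,-q],"d",e@[q,-c])
E
python3 - <<'E'
from w import *
goal(.67,.32,.125); rel(.67); print(both())
E
```

```text
t 3.65 tcp [ 0.5823 -0.4524  0.3837] x [0.7839 0.6209] y [ 0.6209 -0.7839] F [-0.6374 -1.2875 -0.2663] gap -0.0015814436305623257
goal [ 0.6048 -0.2967  0.383 ] cm tool [ 11.4319 -10.8124   0.0629] turn -0.004376378149441299
r 0.43432722054515194 d 0.23311542489150575
((0.659, 0.427, 0.82), (0.667, 0.602, 0.93))
```

>>> play_rows(rows=[[[0, 4, 0, 0, 0], [0, 4, -1, 0, 0], [0, 3.4, -1.5, 0, 0], [0, 0, -2, 0, 0], [0, 0, -2, 0, 0], [0, 0, -2, 0, 0], [0, 0, -2, 0, 0], [0, 0, -1.5, 0, 0], [0, 0, -0.6, 0, 0], [0, 0, 0, 0, 0]]])

```text
t: 5.1
tcp_pos: [0.5918, -0.2845, 0.3839]
ee_rot: [[0.784, 0.621, 0.0], [0.621, -0.784, -0.0], [-0.0, 0.001, -1.0]]
contact_force: [-0.6, -0.8, 0.8]
finger_gap: -0.0
gripper_force: 0.0
```

```bash
python3 - <<'E'
from w import *
rel(.667); p=viewer.snapshot("side"); i=p["img"][90:290,200:440];cv2.imwrite("pics/a.png",cv2.resize(i[:,:,::-1],None,fx=2.5,fy=2.5))
E
```

```text
t 5.1 tcp [ 0.5918 -0.2845  0.3839] x [0.7841 0.6206] y [ 0.6206 -0.7841] F [-0.6386 -0.7813  0.8254] gap -0.0004864433051722513
r 0.32232369328305066 d 0.10833300837207338
```

View pics/a.png

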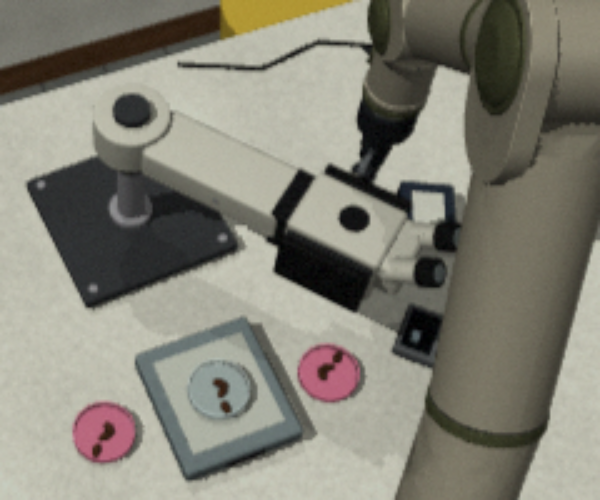

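The fingers are closed beside the right guard. Next is the push at 5 cm/s, half of the head speed I want, so the elastic bounce sends it off at about 0.3 rad/s.

>>> play_rows(rows=[[[0, 0, -0.6, 0, 0], [0, 0, -0.6, 0, 0], [0, 0, -0.6, 0, 0], [0, 0, -0.6, 0, 0], [0, 0, -0.6, 0, 0], [0, 0, -0.6, 0, 0], [0, 0, -0.6, 0, 0], [0, 0, -0.6, 0, 0], [0, 0, -0.6, 0, 0], [0, 0, -0.6, 0, 0]]])

```text
t: 6.4
tcp_pos: [0.5544, -0.2367, 0.3837]
ee_rot: [[0.784, 0.621, 0.0], [0.621, -0.784, -0.0], [-0.0, 0.0, -1.0]]
contact_force: [0.0, 0.3, -0.4]
finger_gap: -0.002
gripper_force: 0.0
```

```bash
python3 - <<'E'
from w import *
a=viewer.snapshot("side");print(theta(a)); rel(.667); print(readout.read_state()["t"])
E
```

```text
t 6.4 tcp [ 0.5544 -0.2367  0.3837] x [0.7838 0.621 ] y [ 0.621  -0.7838] F [ 0.0249  0.2769 -0.4493] gap -0.002027193426895016
(0.403, 0.573, 0.7)
r 0.32206860698566264 d 0.047637176211236004
6.5
```

```bash
python3 - <<'E'
from w import *
a=viewer.snapshot("side");b=viewer.snapshot("scene");t=readout.read_state()["t"]
i=a["img"].copy();c,_=cv2.findContours(model(a,theta(a)[0]).astype(np.uint8),0,2);cv2.drawContours(i,c,-1,(255,0,0),1)
print(t,theta(a),theta(b));cv2.imwrite("pics/b.png",cv2.resize(i[90:290,200:440][:,:,::-1],None,fx=2,fy=2))
E
```

```text
t 6.5 tcp [ 0.5543 -0.2364  0.3837] x [0.7835 0.6214] y [ 0.6214 -0.7835] F [ 0.774   0.1394 -0.6561] gap -0.0007348502045507988
6.6 (0.378, 0.593, 0.75) (0.365, 0.478, 0.97)
```

View pics/b.png

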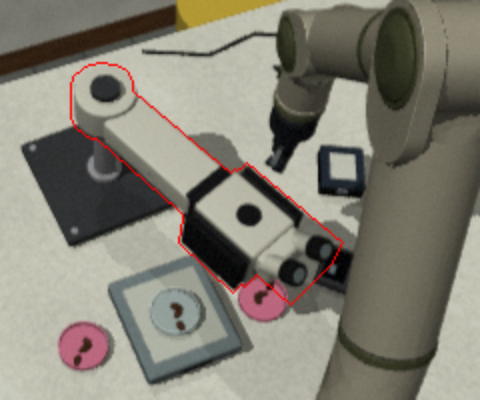

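>>> play_rows(rows=[[[0, 1.4, -2.6, -5, 0], [0, 1.9, -3.5, -4.5, 8], [0, 2.1, -5.6, 0, 8], [0, 1.3, -5.8, 0, 8], [0, 0.5, -6, 0, 8], [0, -0.4, -6, 0, 8], [0, -1.2, -5.9, 0, 8], [0, -1, -2.8, 2, 0], [0, 0, 0, 4, 0], [0, 0, 0, 3.5, 0]]])

```text
t: 8.0
tcp_pos: [0.486, 0.1565, 0.3827]
ee_rot: [[0.986, -0.166, 0.001], [-0.166, -0.986, 0.0], [0.001, -0.0, -1.0]]
contact_force: [0.1, 0.3, 0.3]
finger_gap: -0.0
gripper_force: 0.0
```

```bash
python3 - <<'E'
from w import *
a=viewer.snapshot("side");b=viewer.snapshot("scene");A=theta(a);B=theta(b)
print(A,B); rel(A[0]); print(readout.read_state()["t"])
E
```

```text
t 8.0 tcp [0.486  0.1565 0.3827] x [ 0.9862 -0.1657] y [-0.1657 -0.9862] F [0.0833 0.3116 0.2961] gap -2.6784640512231507e-05
(0.026, 0.428, 0.62) (0.046, 0.48, 0.57)
r 0.28786292159859683 d -0.16406142817629576
8.2
```

>>> play_rows(rows=[[[0, -1, 3, 0, 0], [0, 0, 1, 0, 0], [0, 0, -0.4, 0, 0], [0, 0, -0.4, 0, 0], [0, 0, -0.4, 0, 0], [0, 0, -0.4, 0, 0], [0, 0, -0.4, 0, 0], [0, 0, -0.4, 0, 0], [0, 0, -0.4, 0, 0], [0, 0, -0.4, 0, 0]]])

```text
t: 9.45
tcp_pos: [0.475, 0.15, 0.3836]
ee_rot: [[0.986, -0.167, -0.0], [-0.167, -0.986, -0.0], [-0.0, 0.0, -1.0]]
contact_force: [0.7, -0.9, -0.4]
finger_gap: 0.001
gripper_force: 0.0
```

```bash
python3 - <<'E'
from w import *
a=viewer.snapshot("side");b=viewer.snapshot("scene");A=theta(a);B=theta(b)
print(A,B); rel((A[0]+B[0])/2); print(readout.read_state()["t"])
E
```

```text
t 9.45 tcp [0.475  0.15   0.3836] x [ 0.986  -0.1669] y [-0.1669 -0.986 ] F [ 0.6661 -0.923  -0.3554] gap 0.0010409449072131232
(0.01, 0.401, 0.72) (0.049, 0.471, 0.56)
r 0.2984872907585441 d -0.15886327701218939
9.65
```

```bash
python3 - <<'E'
from w import *
a=viewer.snapshot("side");b=viewer.snapshot("scene");o=[]
for p in(a,b):
    i=p["img"].copy()
    for th,c in((.03,(255,0,0)),(-.15,(0,0,255))):
        k,_=cv2.findContours(model(p,th).astype(np.uint8),0,2);cv2.drawContours(i,k,-1,c,1)
    o.append(i[90:290,140:400])
cv2.imwrite("pics/c.png",cv2.resize(np.hstack(o)[:,:,::-1],None,fx=1.5,fy=1.5))
E
```

```text
t 9.65 tcp [0.4749 0.1498 0.3836] x [ 0.986  -0.1667] y [-0.1667 -0.986 ] F [ 0.1803 -0.6151 -0.0625] gap -0.0005041883601996167
```

View pics/c.png

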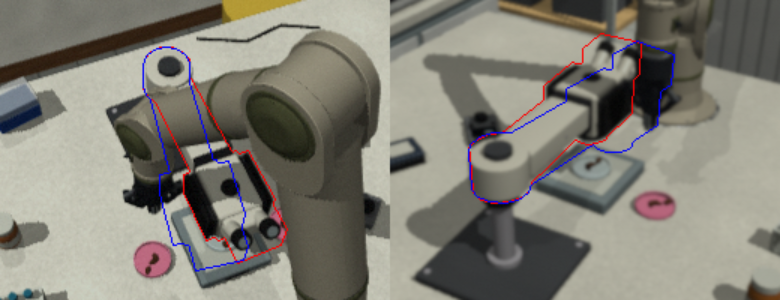

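```bash
python3 - <<'E'
from w import *
for k in range(3):
    t=readout.read_state()["t"];a=viewer.snapshot("side");b=viewer.snapshot("scene");print(t,theta(a),theta(b))
print(readout.read_state()["t"])
E
```

```text
t 9.75 tcp [0.4749 0.1496 0.3836] x [ 0.986 -0.167] y [-0.167 -0.986] F [-0.1635  0.5785 -0.5006] gap -0.0019534135636982666
9.75 (0.026, 0.388, 0.74) (0.072, 0.485, 0.76)
9.95 (0.051, 0.409, 0.87) (0.08, 0.481, 0.77)
10.15 (0.053, 0.378, 0.96) None
10.35
```

The side view shows the head near the red outline (boom angle about 0.03–0.07), drifting slowly to the right at about 0.06 rad/s after the bounce. I'm going back over to the right side to catch it.

>>> play_rows(rows=[[[0, 0, 0, -5, -7], [0, 0.2, 3, -4.5, -7], [0, -0.2, 5, 0, -7], [0, -0.9, 5.4, 0, 0], [0, -0.9, 5.4, 0, 0], [0, -0.9, 5.4, 0, 0], [0, -0.9, 5.4, 0, 0], [0, -0.4, 2.6, 2, 0], [0, 0, 0, 4, 0], [0, 0, 0, 3.5, 0]]])

```text
t: 11.6
tcp_pos: [0.4857, -0.176, 0.3826]
ee_rot: [[0.981, 0.196, 0.0], [0.196, -0.981, -0.0], [0.0, 0.0, -1.0]]
contact_force: [-0.0, 0.7, -0.3]
finger_gap: -0.003
gripper_force: 0.0
```

```bash
python3 - <<'E'
from w import *
for k in range(2):
    t=readout.read_state()["t"];a=viewer.snapshot("side");b=viewer.snapshot("scene");A=theta(a);print(t,A,theta(b))
rel(A[0])
o=[]
for p in(a,b):
    i=p["img"].copy()
    k,_=cv2.findContours(model(p,A[0]).astype(np.uint8),0,2);cv2.drawContours(i,k,-1,(255,0,0),1)
    o.append(i[90:290,140:400])
cv2.imwrite("pics/d.png",cv2.resize(np.hstack(o)[:,:,::-1],None,fx=1.5,fy=1.5))
print(readout.read_state()["t"])
E
```

```text
t 11.6 tcp [ 0.4857 -0.176   0.3826] x [0.9805 0.1964] y [ 0.1964 -0.9805] F [-0.0385  0.7034 -0.3291] gap -0.002533688328763118
11.6 (0.169, 0.59, 0.65) (0.189, 0.483, 0.68)
11.8 (0.194, 0.58, 0.87) (0.202, 0.493, 0.65)
r 0.3207286717450393 d 0.1163393749525379
12.0
```

View pics/d.png

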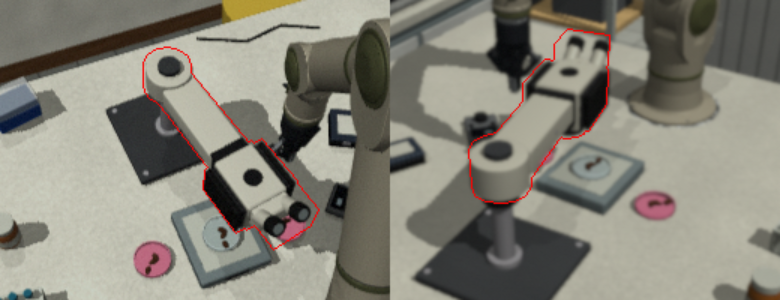

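>>> play_rows(rows=[[[0, 0, -1.2, 0, 0], [0, 0, -0.06, 0, 0], [0, 0, -0.06, 0, 0], [0, 0, -0.06, 0, 0], [0, 0, -0.06, 0, 0], [0, 0, -0.06, 0, 0], [0, 0, -0.06, 0, 0], [0, 0, -0.06, 0, 0], [0, 0, -0.06, 0, 0], [0, 0, -0.06, 0, 0]]])

```text
t: 13.25
tcp_pos: [0.4825, -0.1584, 0.3837]
ee_rot: [[0.98, 0.198, 0.0], [0.198, -0.98, -0.0], [0.0, 0.0, -1.0]]
contact_force: [-0.3, -0.1, -0.3]
finger_gap: 0.002
gripper_force: 0.0
```

```bash
python3 - <<'E'
from w import *
for k in range(2):
    t=readout.read_state()["t"];a=viewer.snapshot("side");A=theta(a);print(t,A)
rel(A[0]);print(readout.read_state()["t"])
E
```

```text
t 13.25 tcp [ 0.4825 -0.1584  0.3837] x [0.9803 0.1975] y [ 0.1975 -0.9803] F [-0.3173 -0.0966 -0.2949] gap 0.002126852052293158
13.25 (0.084, 0.585, 0.78)
13.35 (0.072, 0.679, 0.66)
r 0.3060940071260579 d 0.1367092314179206
13.45
```

>>> play_rows(rows=[[[0, 0, 0, -5, 7.5], [0, 0.3, -3, -4.5, 7.5], [0, -0.2, -5, 0, 7.5], [0, -1, -5.7, 0, 0], [0, -1, -5.7, 0, 0], [0, -1, -5.7, 0, 0], [0, -1, -5.7, 0, 0], [0, -0.7, -4.1, 2, 0], [0, 0, 0, 4, 0], [0, 0, 0, 3.5, 0]]])

```text
t: 14.7
tcp_pos: [0.49, 0.1954, 0.3825]
ee_rot: [[0.982, -0.191, 0.0], [-0.191, -0.982, 0.0], [-0.0, -0.0, -1.0]]
contact_force: [-1.1, 1.0, -0.0]
finger_gap: 0.006
gripper_force: 0.0
```

```bash
python3 - <<'E'
from w import *
for k in range(2):
    t=readout.read_state()["t"];a=viewer.snapshot("side");b=viewer.snapshot("scene");A=theta(a);B=theta(b);print(t,A,B)
rel(A[0]);print(readout.read_state()["t"])
o=[]
for p,T in((a,A),(b,B)):
    i=p["img"].copy()
    k,_=cv2.findContours(model(p,T[0]).astype(np.uint8),0,2);cv2.drawContours(i,k,-1,(255,0,0),1)
    o.append(i[90:290,140:400])
cv2.imwrite("pics/e.png",cv2.resize(np.hstack(o)[:,:,::-1],None,fx=1.5,fy=1.5))
E
```

```text
t 14.7 tcp [0.49   0.1954 0.3825] x [ 0.9815 -0.1912] y [-0.1912 -0.9815] F [-1.1048  1.0267 -0.0244] gap 0.005714296757706011
14.7 (-0.066, 0.426, 0.78) (-0.041, 0.499, 0.74)
14.9 (-0.084, 0.409, 0.76) (-0.043, 0.48, 0.94)
r 0.30334382393732473 d -0.17059938610960876
15.1
```

View pics/e.png

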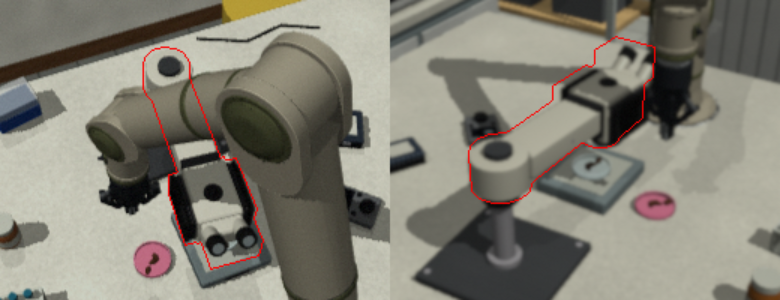

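>>> play_rows(rows=[[[0, 0, 2.3, 0, 0], [0, 0, 2.2, 0, 0], [0, 0, 0, 0, 0], [0, 0, 0, 0, 0], [0, 0, 0, 0, 0], [0, 0, 0, 0, 0], [0, 0, 0, 0, 0], [0, 0, 0, 0, 0], [0, 0, 0, 0, 0], [0, 0, 0, 0, 0]]])

```text
t: 16.35
tcp_pos: [0.4817, 0.1506, 0.3837]
ee_rot: [[0.981, -0.193, -0.0], [-0.193, -0.981, -0.0], [-0.0, 0.0, -1.0]]
contact_force: [0.2, 0.0, -0.3]
finger_gap: -0.002
gripper_force: 0.0
```

```bash
python3 - <<'E'
from w import *
for k in range(2):
    t=readout.read_state()["t"];a=viewer.snapshot("side");b=viewer.snapshot("scene");A=theta(a);B=theta(b);print(t,A,B)
rel(A[0]);s=readout.read_state();print(s["t"],s["contact_force"])
E
```

```text
t 16.35 tcp [0.4817 0.1506 0.3837] x [ 0.9813 -0.1926] y [-0.1926 -0.9813] F [ 0.1805  0.049  -0.3433] gap -0.0023415083397977064
16.35 (-0.115, 0.414, 0.75) (-0.052, 0.46, 0.68)
16.55 (-0.104, 0.411, 0.57) (-0.055, 0.452, 0.7)
r 0.3103705631814584 d -0.11901011987644378
16.75 [ 0.4462 -0.0396 -0.1844]
```

```bash
python3 - <<'E'
from w import *
for k in range(3):
    t=readout.read_state()["t"];a=viewer.snapshot("side");A=theta(a);print(t,A)
b=viewer.snapshot("scene");print(theta(b))
o=[]
for p,T in((a,A[0]),(b,A[0])):
    i=p["img"].copy()
    k,_=cv2.findContours(model(p,T).astype(np.uint8),0,2);cv2.drawContours(i,k,-1,(255,0,0),1)
    o.append(i[90:290,140:400])
cv2.imwrite("pics/f.png",cv2.resize(np.hstack(o)[:,:,::-1],None,fx=1.5,fy=1.5))
s=readout.read_state();print(s["t"],s["contact_force"])
E
```

```text
t 16.75 tcp [0.4817 0.1506 0.3837] x [ 0.9813 -0.1927] y [-0.1927 -0.9813] F [ 0.4462 -0.0396 -0.1844] gap 0.0013558356940291502
16.75 (-0.101, 0.402, 0.87)
16.85 (-0.094, 0.417, 0.69)
16.95 (-0.092, 0.418, 0.97)
(-0.037, 0.433, 0.75)
17.15 [-0.1421 -1.0428 -0.0234]
```

View pics/f.png

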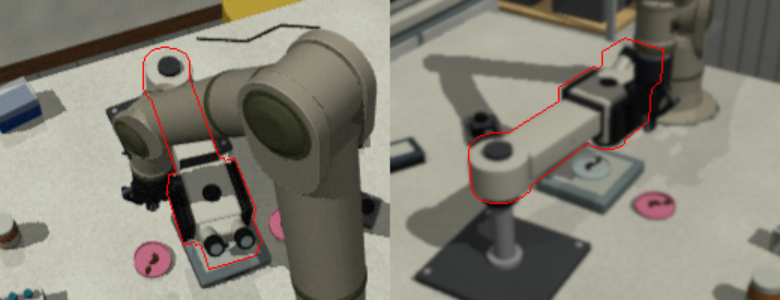

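>>> play_rows(rows=[[[0, 0, -2, 0, 0], [0, 0, -3, 0, 0], [0, 0, -3, -3, 0], [0, 0, -3, -3, 0], [0, 0, 0, -3, 0], [0, 0, 0, 0, 0], [0, 0, 0, 0, 0], [0, 0, 0, 0, 0], [0, 0, 0, 0, 0], [0, 0, 0, 0, 0]]])

```text
t: 18.4
tcp_pos: [0.5029, 0.2584, 0.4732]
ee_rot: [[0.981, -0.193, -0.001], [-0.193, -0.981, -0.0], [-0.001, 0.001, -1.0]]
contact_force: [-0.4, -0.2, -0.5]
finger_gap: -0.001
gripper_force: 0.0
```

```bash
python3 - <<'E'
from w import *
for k in range(3):
    t=readout.read_state()["t"];a=viewer.snapshot("side");b=viewer.snapshot("scene");A=theta(a);B=theta(b);print(t,A,B)
E
```

```text
t 18.4 tcp [0.5029 0.2584 0.4732] x [ 0.9812 -0.1929] y [-0.1929 -0.9812] F [-0.3965 -0.2156 -0.5033] gap -0.0008188113811525036
18.4 (-0.068, 0.432, 0.68) (-0.044, 0.489, 0.92)
18.6 (-0.07, 0.415, 0.93) (-0.71, 0.05, 0.66)
18.8 (-0.066, 0.431, 0.67) (-0.041, 0.508, 0.79)
```

```bash
python3 - <<'E'
from w import *
a=viewer.snapshot("side");b=viewer.snapshot("scene")
for k,z in(("boom_head",.22),("boom_lens",.13),("dish_center",.05)):
    for n,p in(("side",a),("scene",b)):
        for r in place_of(p,k)[:3]: 
            X=atz(p,r["xy"],z);print(k,n,round(r["p"],2),np.round(r["xy"],1),X[:2],"th",np.arctan2(-X[1],.778-X[0]))
for th in(-.09,-.06,-.03,0): print(th,[np.round(proj(p,np.array([.778-.332*np.cos(th),-.332*np.sin(th),.27])),1) for p in(a,b)])
print(readout.read_state()["t"])
o=[]
for p in(a,b):
    i=cv2.resize(p["img"][150:270,200:330] if p is a else p["img"][120:240,190:320],None,fx=3,fy=3,interpolation=cv2.INTER_CUBIC);o.append(i)
cv2.imwrite("pics/g.png",np.hstack(o)[:,:,::-1])
E
```

```text
t 19.0 tcp [0.5029 0.2585 0.4737] x [ 0.9813 -0.1927] y [-0.1927 -0.9813] F [-0.6076  0.345  -0.6302] gap 0.00029132518607475927
boom_head side 0.75 [280.6 222.5] [0.4506 0.026 ] th -0.0791736077080784
boom_head scene 0.96 [279.6 157. ] [0.4355 0.0116] th -0.033848063940962334
boom_head scene 0.73 [423.7 263.1] [0.7032 0.5493] th -1.4354910983086824
boom_lens scene 0.67 [284.6 180. ] [0.4216 0.0255] th -0.07146581190740614
dish_center side 0.8 [240.2 261.9] [0.4372 0.1723] th -0.46810020300165434
dish_center side 0.48 [285.2 245.7] [0.4366 0.0025] th -0.007263404769712443
dish_center side 0.37 [331.4 238.8] [ 0.4013 -0.1622] th 0.40661450485863276
dish_center scene 0.9 [272.  197.2] [ 0.429  -0.0174] th 0.04988403509351408
dish_center scene 0.86 [317.9 223.9] [0.4846 0.1847] th -0.5618389378541403
dish_center scene 0.37 [280.5 158. ] [ 0.1707 -0.1293] th 0.20979197271604488
-0.09 [array([280.9, 216.4]), array([283.2, 146. ])]
-0.06 [array([283.9, 215.6]), array([280.6, 145.2])]
-0.03 [array([286.9, 214.7]), array([277.9, 144.4])]
0 [array([289.8, 213.7]), array([275.2, 143.6])]
19.4
```

View pics/g.png

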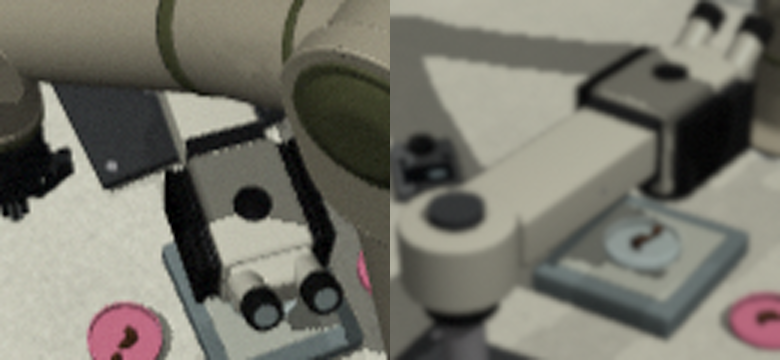

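The black spot on the head top (side about (284,218), scene about (283,144)) puts the boom at about -0.067, nearly stopped and 20 mm off the dish. It needs a gentle nudge from the left guard.

>>> play_rows(rows=[[[0, -0.8, 1, 4.5, 0], [0, 0, 2.5, 4.6, 0], [0, 0, 2.8, 0, 0], [0, 0, 2.4, 0, 0], [0, 0, 1.7, 0, 0], [0, 0, 0.9, 0, 0], [0, 0, 0.4, 0, 0], [0, 0, 0.08, 0, 0], [0, 0, 0.08, 0, 0], [0, 0, 0.08, 0, 0]]])

```text
t: 20.65
tcp_pos: [0.472, 0.1433, 0.3826]
ee_rot: [[0.981, -0.192, -0.0], [-0.192, -0.981, 0.0], [-0.0, -0.0, -1.0]]
contact_force: [-0.0, -0.2, -0.2]
finger_gap: 0.001
gripper_force: 0.0
```

>>> play_rows(rows=[[[0, 0, 0.08, 0, 0], [0, 0, 0.08, 0, 0], [0, 0, 0.08, 0, 0], [0, 0, 0.08, 0, 0], [0, 0, 0.08, 0, 0], [0, 0, 0.08, 0, 0], [0, 0, 0.08, 0, 0], [0, 0, 0.08, 0, 0], [0, 0, 0.08, 0, 0], [0, 0, 0.08, 0, 0]]])

```text
t: 21.9
tcp_pos: [0.4705, 0.135, 0.3827]
ee_rot: [[0.981, -0.193, -0.0], [-0.193, -0.981, -0.0], [-0.0, 0.0, -1.0]]
contact_force: [0.6, -0.7, 0.9]
finger_gap: 0.001
gripper_force: 0.0
```

```bash
cat >> h.py <<'E'
def spot(p,zc=.272):
    # dark round spot on the head's top: darkest-blob centroid near its predicted track, then angle by least squares
    g=cv2.cvtColor(p["img"],cv2.COLOR_RGB2GRAY);best=None
    n,l,st,ce=cv2.connectedComponentsWithStats((g<60).astype(np.uint8))
    for th in np.arange(-.25,.25,.004):
        q=proj(p,np.array([.778-.337*np.cos(th),-.337*np.sin(th),zc]))
        for k in range(1,n):
            if 15<st[k,4]<150:
                e=np.linalg.norm(ce[k]-q)
                if best is None or e<best[0]: best=(e,th,st[k,4])
    return np.round(best,3) if best else None
E
python3 - <<'E'
from w import *
for k in range(2):
    a=viewer.snapshot("side");b=viewer.snapshot("scene");print(readout.read_state()["t"],spot(a),spot(b),theta(a) if k==0 else "")
rel(-.06)
E
```

```text
t 21.9 tcp [0.4705 0.135  0.3827] x [ 0.9813 -0.1926] y [-0.1926 -0.9813] F [ 0.6049 -0.7191  0.9232] gap 0.0006954707103418689
22.0 [  0.74  -0.07 120.  ] [ 0.556 -0.074 50.   ] None
22.15 [  0.689  -0.07  121.   ] [ 0.609 -0.074 51.   ] 
r 0.3150848328947041 d -0.11633202291792627
```

>>> play_rows(rows=[[[0, 0, 0.2, 0, 0], [0, 0, 0.08, 0, 0], [0, 0, 0.08, 0, 0], [0, 0, 0.08, 0, 0], [0, 0, 0.08, 0, 0], [0, 0, 0.08, 0, 0], [0, 0, 0.08, 0, 0], [0, 0, 0.08, 0, 0], [0, 0, 0.08, 0, 0], [0, 0, 0.08, 0, 0]]])

```text
t: 23.4
tcp_pos: [0.4687, 0.126, 0.3826]
ee_rot: [[0.981, -0.193, -0.0], [-0.193, -0.981, -0.0], [-0.0, 0.0, -1.0]]
contact_force: [0.5, 0.3, -0.5]
finger_gap: -0.001
gripper_force: 0.0
```

```bash
python3 - <<'E'
from w import *
for k in range(2):
    a=viewer.snapshot("side");b=viewer.snapshot("scene");print(readout.read_state()["t"],spot(a),spot(b))
rel(-.07)
E
```

```text
t 23.4 tcp [0.4687 0.126  0.3826] x [ 0.9813 -0.1927] y [-0.1927 -0.9813] F [ 0.5495  0.2778 -0.4965] gap -0.0009735320867733727
23.5 [  0.686  -0.026 120.   ] [ 0.745 -0.026 52.   ]
23.6 [  0.681  -0.022 117.   ] [ 0.612 -0.022 53.   ]
r 0.31737794644089357 d -0.1040284183034667
```

>>> play_rows(rows=[[[0, 0, -2, 0, 0], [0, 0, -3, 0, 0], [0, 0, -3, 0, 0], [0, 0, -3, -3, 0], [0, 0, 0, -3, 0], [0, 0, 0, -3, 0], [0, 0, 0, 0, 0], [0, 0, 0, 0, 0], [0, 0, 0, 0, 0], [0, 0, 0, 0, 0]]])

```text
t: 24.85
tcp_pos: [0.4898, 0.2341, 0.4719]
ee_rot: [[0.981, -0.193, -0.001], [-0.193, -0.981, -0.001], [-0.001, 0.001, -1.0]]
contact_force: [-0.5, -0.1, -0.1]
finger_gap: 0.004
gripper_force: 0.0
```

```bash
python3 - <<'E'
from w import *
for k in range(4):
    a=viewer.snapshot("side");b=viewer.snapshot("scene");print(readout.read_state()["t"],spot(a),spot(b))
E
```

```text
t 24.85 tcp [0.4898 0.2341 0.4719] x [ 0.9813 -0.1926] y [-0.1926 -0.9813] F [-0.4663 -0.0626 -0.0769] gap 0.003515143262283604
24.95 [  0.841   0.018 117.   ] [ 0.751  0.014 52.   ]
25.05 [  0.846   0.018 117.   ] [ 0.862  0.014 51.   ]
25.15 [  0.784   0.022 120.   ] [ 0.803  0.014 53.   ]
25.25 [  0.729   0.022 122.   ] [ 0.726  0.022 55.   ]
```

>>> play_rows(rows=[[[0, 0, 0, 0, 0], [0, 0, 0, 0, 0], [0, 0, 0, 0, 0], [0, 0, 0, 0, 0], [0, 0, 0, 0, 0], [0, 0, 0, 0, 0], [0, 0, 0, 0, 0], [0, 0, 0, 0, 0], [0, 0, 0, 0, 0], [0, 0, 0, 0, 0]]])

```text
t: 26.5
tcp_pos: [0.4899, 0.234, 0.4726]
ee_rot: [[0.981, -0.193, -0.0], [-0.193, -0.981, -0.0], [-0.0, 0.0, -1.0]]
contact_force: [-1.0, -0.7, -0.3]
finger_gap: 0.0
gripper_force: 0.0
```

>>> play_rows(rows=[[[0, 0, 0, 0, 0], [0, 0, 0, 0, 0], [0, 0, 0, 0, 0], [0, 0, 0, 0, 0], [0, 0, 0, 0, 0], [0, 0, 0, 0, 0], [0, 0, 0, 0, 0], [0, 0, 0, 0, 0], [0, 0, 0, 0, 0], [0, 0, 0, 0, 0]]])

```text
t: 27.75
tcp_pos: [0.4899, 0.234, 0.4727]
ee_rot: [[0.981, -0.193, 0.0], [-0.193, -0.981, 0.0], [-0.0, -0.0, -1.0]]
contact_force: [1.2, -0.2, 0.2]
finger_gap: 0.0
gripper_force: 0.0
```

```bash
python3 - <<'E'
from w import *
for k in range(3):
    a=viewer.snapshot("side");b=viewer.snapshot("scene");print(readout.read_state()["t"],spot(a),spot(b))
E
```

```text
t 27.75 tcp [0.4899 0.234  0.4727] x [ 0.9813 -0.1927] y [-0.1927 -0.9813] F [ 1.2234 -0.16    0.1909] gap 0.0003569222344732962
27.85 [  0.862   0.042 117.   ] [ 0.909  0.034 54.   ]
27.95 [  0.862   0.042 117.   ] [ 0.909  0.034 54.   ]
28.05 [  0.862   0.042 117.   ] [ 0.909  0.034 54.   ]
```

```bash
python3 -c "
from plant import job
print(job.sign_off())"
```

```text
the job is handed in; nothing more can be done
None
```

I handed the job in at about 28 s: by my camera measurements the microscope stands still and untouched, with its lens about 13–16 mm from the dish's centre (limit 25 mm); the sign-off returned no verdict.

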